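# Clear the jar and open the drying cabinet

### The arm

A 6-joint arm with a two-finger parallel gripper is mounted at the origin on the work surface; the furniture and walls round the work are solid. World frame = base frame: x ahead of the robot, y to its left, z up, the work surface at z = 0. Lengths are in m, angles in rad, forces in N, time in s.
With the tool pointing down it reaches from about 0.35 to 0.975 m from the base axis. Payload 4.9 kg.
Tool frame: the origin (TCP) lies at the very end of the fingers, on their centre line; the grasp point (between the pads) lies 19 mm behind it; x points along the fingers, z is the direction in which the jaws open and shut, and the axes are right-handed (so a half turn about x gives the same grasp; the last joint's range is limited). The gripper opens to 85 mm and grips with 20 to 120 N. Pads are 22 mm wide; open, the fingers measure 114 mm over their backs; the gripper's body (76 mm by 85 mm) begins 54 mm behind the grasp point. The pads swing forward as they close: fully open they stand 13 mm farther back than shut.
Start: joints at [-1.301, 0.053, 1.613, -0, 1.476, -0.119], TCP at [0.237, -0.578, 0.231] pointing down, gripper open.
Joint ranges: [-3.01, 3.01], [-1.01, 2.22], [0.06, 2.58], [-1.02, 4.17], [0.09, 2.62], [-3.14, 3.14]. Speed limits (rad/s): [2.57, 2.57, 3.14, 3.14, 3.14, 3.14].

### API

Orientations are given as a unit quaternion [w, x, y, z].
In Python, from plant import manip, viewer gives the robot as it stands.
- The arm moves only by the shell command python3 -m inch 'ROWS'. ROWS is JSON, a list of rows, each an object with "fingers": the opening, from -1 (shut) to 1 (fully open), so that 0 is half open; "delta_pos": the shift along the tool's x, y, z in cm, a list of three; "twist": the turn, a rotation vector about the tool's x, y, z in degrees, a list of three. A call has 1 to 5 rows; each row shifts and turns the commanded pose from where the row before left it, along the tool's axes as they then stand; what a row does not reach is not made up. A row lasts 1/8 s, in which the tool goes at most 62.5 mm and 10.7 degrees, less where a joint would pass 70% of its speed; a pose out of reach is approached as far as the arm can. A call is refused whole if a number of a shift passes 6.25 or a number of a turn 10.7, either way. A call with a gripper value outside its range is refused whole. The fingers move at their own pace and stop on an object; the grip force is fixed at half the most. Time passes only in rows, so rows that do not move let the fingers close. It gives the time, the measured TCP pose, the force and the opening at its end, in the units of the state.
- manip.state(): the state, without advancing time (a new reading comes with each control period).
- viewer.grab_frame(name): name is "scene" or "top" or "wrist"; returns a dict with "pixels" (420x560x3 uint8, blue, green, red), "range_z" (420x560 float32, m along the optical axis (not along the pixel's ray), 0 where there is no reading), "K" (3x3 intrinsics, pixels), "pose" (4x4, takes a point from camera to world coordinates). Camera axes: x right, y down, z forward; pixel columns grow to the right and rows downward; lengths in m; the calibration is good to about 2 mm. A picture is of the moment at which its call begins.
- manip.job_done(): hands the job in, once; it reports no verdict.
The state is a dict: "time": time; "joint_pos": joint angles; "joint_vel": joint speeds; "joint_efforts": joint torques, N m; "tool_pos": TCP position; "tool_rot": TCP orientation; "contact_force": force on the tool from outside, world axes, zero at the start; "ft_torque": the same for the moment, N m; "gripper_width": opening from 0.0 (shut) to 1.0 (fully open).
Only numpy, scipy, OpenCV 4.12 (cv2) and the standard library are available. Lean on these libraries where they do the work, as an engineer would, in place of code of your own. Each camera call takes 0.05 s, during which the arm holds its last target.

### The job

The models in the little drying cabinet are ready, but a jar stands in front of its door. Move the jar well out of the door's swing, leaving it standing upright on the layout, and then swing the cabinet door wide open, to a right angle or further. The jar must never touch the cabinet or its door, and the other things standing nearby stay where they are.

Things in the scene. Friction and masses are not known exactly. Their poses are not given: they have to be found in the camera images.
- dryer: White model-drying cabinet, fixed; 120 mm deep (x), 200 wide (y), 95 high, on an 8 mm plywood slab (x -76 to 70, y -110 to 110). Origin: centre of underside, on the surface. -x points out of the front to the robot (yaw varies), +y is the hinge side. Door: y = -52 to +98 mm; beside it a fixed grey strip (y -100 to -56) with a knob out to x = -83. Front faces of strip and shut door: x = -72.
- dryer_door (a joint): Angle of the door: grey framed window 150 mm wide (hinge to free edge), 12 thick, 12 to 91 mm above the surface. 0 = shut; grows as the free edge swings out to the robot and over to the hinge side (clockwise from above); stop at 1.9 rad. May start ajar (up to 0.12 rad). No latch; friction about 0.06 N m, stays where left.
- door_handle (a point): Centre of the handle: level steel bar, 10 mm thick, parallel to the door, axis 40 mm off its face, 70 mm above the surface, 102 mm from the hinge along the door. End posts 70 mm apart (centres). The gap between bar and door, 35 x 60 mm, is open from above. Axes turn with the door: -x out of its face, +y along it to the hinge, z up.
- door_hinge (a point): The door's vertical hinge axis at surface level, at x = -60, y = +98 mm in the cabinet's frame. Axes turn with the door as those of the handle.
- flock_jar: Small round jar with a white lid, 38 mm in diameter, 42 mm high, about 30 g, loose, standing before the door (centre 70 to 100 mm from the shut door's face). Origin: centre of its underside, z up. The handle bar passes over it, but the door would strike it.
- paint_rust: Bystander: round rust-brown paint pot, 31 mm in diameter, 30 mm high, on the hinge side of the cabinet. Origin: centre of its underside.
- tape_roll: Bystander: roll of masking tape lying flat, 60 mm in diameter, 18 mm high, on the other side of the cabinet. Origin: centre of its underside.
- track_rubber: Bystander: grey cleaning block 26 x 55 x 18 mm, on that same side, nearer the robot than the tape. Origin: centre of its underside.
There are look-alikes about, which are no part of the job. What is shaped like the flock_jar but blue or pink is not meant.

How it is judged:
By the outcome, as a careful person would: the job done as asked, in the order asked, and still so for the second after the job is handed in, with the robot touching nothing.
It also fails if it takes over 50 s, if anything falls off the work surface, if the arm or the gripper's body presses on something with over 40 N, if the wrist force passes 120 N, or if a joint passes its speed limit or range.

## Working session

There is one attempt and no reset: what is moved stays moved. The work goes in short steps, Python scripts to look and compute and a shell command to move; the robot and the scene stay as the last step left them, time stands still between calls to the robot, and variables do not carry over. Pictures are saved under pics/ and viewed, and the job is handed in when it is done.

```bash
mkdir -p pics; ls; cat > h.py <<'E'
import numpy as np, cv2
from plant import manip, viewer
def grab(n,tag):
    f=viewer.grab_frame(n); cv2.imwrite(f'pics/{tag}.png',f['pixels']); np.savez(f'pics/{tag}.npz',**f); return f
def pts(f):
    z=f['range_z'];K=f['K'];v,u=np.mgrid[:z.shape[0],:z.shape[1]]
    P=np.stack([(u-K[0,2])/K[0,0]*z,(v-K[1,2])/K[1,1]*z,z],-1)
    return P@f['pose'][:3,:3].T+f['pose'][:3,3]
E
python3 - <<'E'
from h import *
for n in ('scene','top','wrist'):
    f=grab(n,n+'0'); print(n,f['K'].tolist(),f['pose'].round(3).tolist())
print(manip.state())
E
```

```text
pics
scene [[385.2784065377991, 0.0, 278.73132142107306], [0.0, 385.2784065377991, 211.11408319061044], [0.0, 0.0, 1.0]] [[-0.702, -0.484, 0.523, 0.046], [-0.713, 0.465, -0.525, 0.543], [0.012, -0.741, -0.671, 0.704], [0.0, 0.0, 0.0, 1.0]]
top [[448.4140186612142, 0.0, 277.60837308629647], [0.0, 448.4140186612142, 206.51389605535607], [0.0, 0.0, 1.0]] [[-0.009, -0.997, 0.076, 0.493], [-1.0, 0.01, 0.002, 0.04], [-0.003, -0.076, -0.997, 1.146], [0.0, 0.0, 0.0, 1.0]]
wrist [[289.58419523059564, 0.0, 282.13007438811894], [0.0, 289.58419523059564, 213.58180082010028], [0.0, 0.0, 1.0]] [[0.379, -0.889, -0.257, 0.302], [-0.925, -0.365, -0.102, -0.552], [-0.004, 0.277, -0.961, 0.374], [0.0, 0.0, 0.0, 1.0]]
{'time': 0.15, 'joint_pos': array([-1.30100371e+00,  5.32043612e-02,  1.61396008e+00,  1.57992805e-06,
        1.47597611e+00, -1.19003660e-01]), 'joint_vel': array([ 0.00153723, -0.00319962, -0.00316184,  0.00062473, -0.00061523,
        0.00124348]), 'joint_efforts': array([ 3.75144136e-04, -3.94244099e+01, -3.70720518e+01, -1.65663828e-04,
        4.65744248e-03,  1.48787308e-05]), 'tool_pos': array([ 0.23679388, -0.5778967 ,  0.23035702]), 'tool_rot': array([ 0.58675521,  0.39435111,  0.58758453, -0.39363681]), 'contact_force': array([-0.71466469,  0.05689389,  0.76610215]), 'ft_torque': array([-0.01624807, -0.01383467, -0.0060762 ]), 'gripper_width': 0.9977957774780549}
```

View pics/scene0.png

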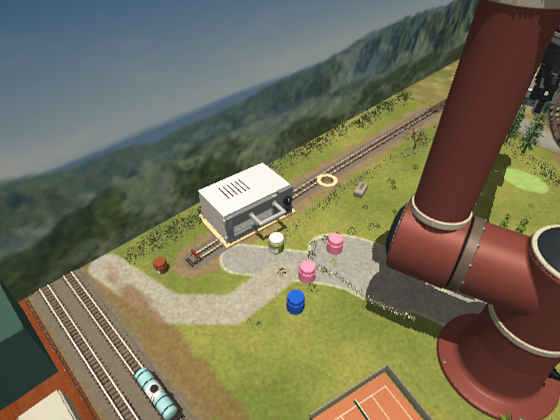

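View pics/top0.png

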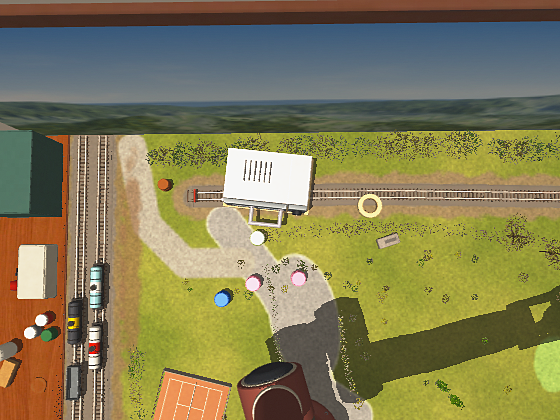

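The top view shows the cabinet at about (268,178), its handle at (267,222) and the white-lidded jar at (258,237). The pink decoys are at (254,283) and (298,278), the blue one at (222,298). The paint pot is at (165,184), the tape at (370,205) and the rubber at (388,241).

```bash
python3 - <<'E'
from h import *
f=dict(np.load('pics/top0.npz')); P=pts(f)
for n,u,v in [('jar',258,237),('pinkA',254,283),('pinkB',298,278),('blue',222,298),('pot',165,184),('tape',361,205),('rub',388,241),('roof',268,178),('bar',267,223),('barL',252,223),('barR',283,225),('wall',280,120),('grass',200,230)]:
    print(n,P[v,u].round(3))
H=P[...,2]
hsv=cv2.cvtColor(f['pixels'],cv2.COLOR_BGR2HSV)
def blob(m,name):
    n,l,s,c=cv2.connectedComponentsWithStats(m.astype(np.uint8))
    for i in range(1,n):
        if s[i,4]>25:
            q=P[l==i]; r=cv2.minAreaRect(q[:,:2].astype(np.float32)); print(name,s[i,:],'mean',np.median(q,0).round(4),'rect',np.round(r[0],4),np.round(r[1],4),round(r[2],1))
reg=np.zeros(H.shape,bool); reg[140:320,140:420]=1
blob(reg&(H>.085)&(H<.12),'roof')
blob(reg&(H>.06)&(H<.082),'bar')
blob(reg&(H>.035)&(H<.05),'jars')
blob(reg&(H>.02)&(H<.034),'pot')
blob(reg&(H>.012)&(H<.02),'low')
c=f['pixels'][195:310,190:330]; cv2.imwrite('pics/topc.png',cv2.resize(c,None,fx=5,fy=5,interpolation=cv2.INTER_CUBIC))
g=dict(np.load('pics/scene0.npz')); c=g['pixels'][150:320,150:380]; cv2.imwrite('pics/scc.png',cv2.resize(c,None,fx=3.4,fy=3.4,interpolation=cv2.INTER_CUBIC))
E
```

```text
jar [0.503 0.091 0.043]
pinkA [0.391 0.102 0.044]
pinkB [ 0.402 -0.006  0.042]
blue [0.355 0.18  0.037]
pot [0.638 0.325 0.028]
tape [ 0.581 -0.167  0.02 ]
rub [ 0.49  -0.233  0.018]
roof [0.641 0.064 0.096]
bar [0.535 0.068 0.075]
barL [0.536 0.104 0.075]
barR [0.533 0.029 0.001]
wall [0.773 0.035 0.12 ]
grass [ 0.522  0.242 -0.003]
roof [ 222  148   90   63 4650] mean [0.6391 0.067  0.0934] rect [0.6397 0.0679] [0.2012 0.1328] 83.6
bar [248 206  36  22 270] mean [0.54   0.0754 0.0728] rect [0.5511 0.0728] [0.0821 0.045 ] 83.2
bar [292 210  14   6  47] mean [ 0.5612 -0.0016  0.0703] rect [ 0.5595 -0.0071] [0.0308 0.0117] 83.1
jars [250 231  14  14 156] mean [0.5003 0.094  0.0404] rect [0.5014 0.0952] [0.032  0.0319] 89.7
jars [292 272  14  14 156] mean [ 0.4017 -0.0056  0.0407] rect [ 0.4006 -0.0068] [0.0319 0.0317] 88.9
jars [246 277  14  14 161] mean [0.3903 0.1067 0.0408] rect [0.3896 0.1056] [0.032 0.032] 0.5
jars [214 292  15  15 165] mean [0.3528 0.1825 0.0408] rect [0.3522 0.1828] [0.0328 0.0341] 64.6
pot [157 179  13  12 111] mean [0.6378 0.3296 0.0285] rect [0.6383 0.3304] [0.0284 0.0282] 52.8
pot [217 291  13  14  31] mean [0.3624 0.1694 0.0283] rect [0.3583 0.1752] [0.0367 0.0171] 41.6
low [189 189   7  13  35] mean [0.6103 0.2537 0.0159] rect [0.611  0.2584] [0.0161 0.031 ] 85.0
low [358 194  24  24 256] mean [ 0.5803 -0.1892  0.0164] rect [ 0.5796 -0.1895] [0.0582 0.0586] 0.1
low [376 233  24  16 205] mean [ 0.4898 -0.2332  0.0164] rect [ 0.4908 -0.2339] [0.0261 0.0553] 17.6
```

View pics/scc.png

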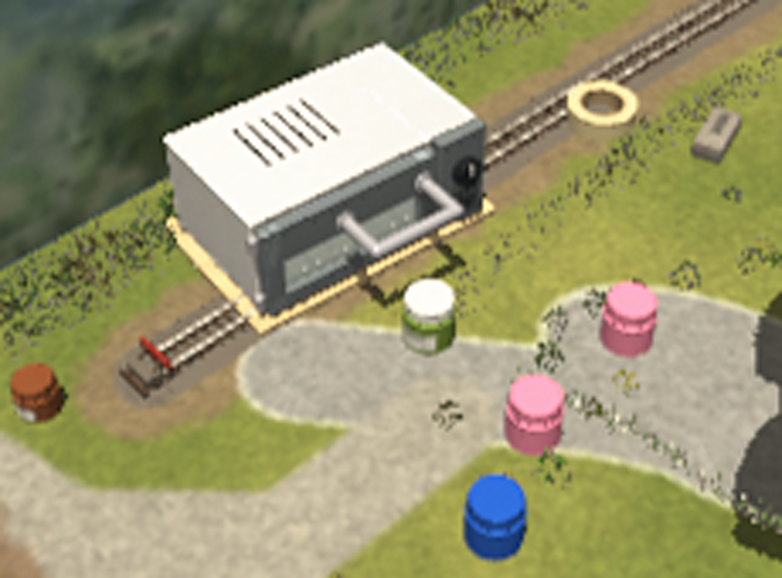

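View pics/topc.png

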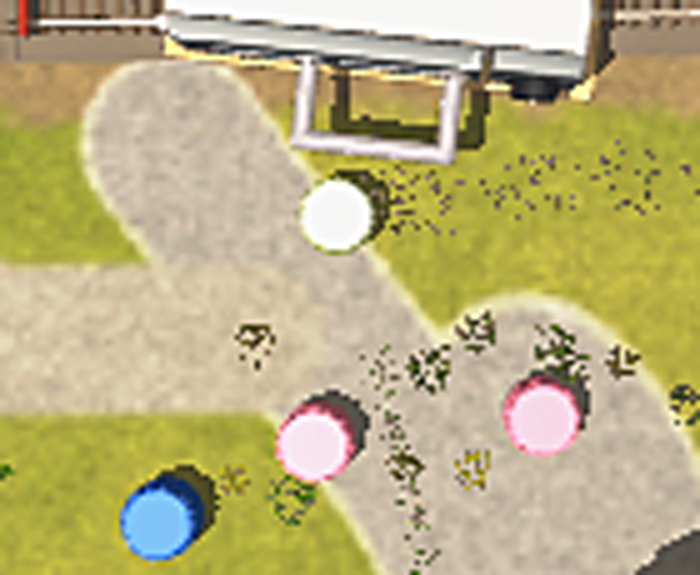

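```bash
cat >> h.py <<'E'
from scipy.spatial.transform import Rotation as R
def rot(s): w,x,y,z=s['tool_rot']; return R.from_quat([x,y,z,w])
def plan(target,yaw=None):
    "yaw: wanted world direction (deg) of the jaw axis mod 180, tool pointing down"
    s=manip.state(); r=rot(s); M=r.as_matrix(); p=s['tool_pos']
    print('t',round(s['time'],2),'tcp',p.round(4),'grip',round(s['gripper_width'],3),'F',s['contact_force'].round(1),'q6',s['joint_pos'][5].round(2))
    print('axes x',M[:,0].round(3),'y',M[:,1].round(3),'z',M[:,2].round(3),'jaw yaw',round(np.degrees(np.arctan2(M[1,2],M[0,2])),1))
    d=np.array(target)-p
    print('delta tool now cm',(M.T@d*100).round(2))
    if yaw is not None:
        for k in (0,180):
            a=np.radians(yaw+k); z=np.array([np.cos(a),np.sin(a),0]);x=np.array([0,0,-1.]);T=np.stack([x,np.cross(z,x),z],1)
            rv=(r.inv()*R.from_matrix(T)).as_rotvec(degrees=True)
            print('yaw',yaw+k,'twist tool',rv.round(1),'delta in final axes',(T.T@d*100).round(2))
E
python3 - <<'E'
from h import *
plan([.5014,.0952,.15],83.4)
E
```

```text
t 0.15 tcp [ 0.2368 -0.5779  0.2304] grip 0.998 F [-0.7  0.1  0.8] q6 -0.12
axes x [-0.     0.001 -1.   ] y [0.925 0.379 0.   ] z [ 0.379 -0.925 -0.002] jaw yaw -67.7
delta tool now cm [  8.13  50.   -52.24]
yaw 83.4 twist tool [-1.511e+02 -0.000e+00 -1.000e-01] delta in final axes [  8.04 -18.55  69.9 ]
yaw 263.4 twist tool [28.9 -0.1  0. ] delta in final axes [  8.04  18.55 -69.9 ]
```

```bash
python3 -m inch '[{"fingers":1,"delta_pos":[0,4.2,-4.3],"twist":[0,0,0]},{"fingers":1,"delta_pos":[0,4.2,-4.3],"twist":[0,0,0]},{"fingers":1,"delta_pos":[0,4.2,-4.3],"twist":[0,0,0]},{"fingers":1,"delta_pos":[0,4.2,-4.3],"twist":[0,0,0]},{"fingers":1,"delta_pos":[0,4.2,-4.3],"twist":[0,0,0]}]'
python3 -m inch '[{"fingers":1,"delta_pos":[0,4.2,-4.3],"twist":[0,0,0]},{"fingers":1,"delta_pos":[0,4.2,-4.3],"twist":[0,0,0]},{"fingers":1,"delta_pos":[0,4.2,-4.3],"twist":[0,0,0]},{"fingers":1,"delta_pos":[0,4.2,-4.3],"twist":[0,0,0]},{"fingers":1,"delta_pos":[0,4.2,-4.3],"twist":[0,0,0]}]'
python3 -m inch '[{"fingers":1,"delta_pos":[0,0,0],"twist":[-10,0,0]},{"fingers":1,"delta_pos":[0,0,0],"twist":[-10,0,0]},{"fingers":1,"delta_pos":[0,0,0],"twist":[-10,0,0]},{"fingers":1,"delta_pos":[0,0,0],"twist":[-10,0,0]},{"fingers":1,"delta_pos":[0,0,0],"twist":[-10,0,0]}]'
python3 -m inch '[{"fingers":1,"delta_pos":[0,0,0],"twist":[-10,0,0]},{"fingers":1,"delta_pos":[0,0,0],"twist":[-10,0,0]},{"fingers":1,"delta_pos":[0,0,0],"twist":[-10,0,0]},{"fingers":1,"delta_pos":[0,0,0],"twist":[-10,0,0]},{"fingers":1,"delta_pos":[0,0,0],"twist":[-10,0,0]}]'
python3 -m inch '[{"fingers":1,"delta_pos":[0,0,0],"twist":[-10,0,0]},{"fingers":1,"delta_pos":[0,0,0],"twist":[-10,0,0]},{"fingers":1,"delta_pos":[0,0,0],"twist":[-10,0,0]},{"fingers":1,"delta_pos":[0,0,0],"twist":[-10,0,0]},{"fingers":1,"delta_pos":[0,0,0],"twist":[-10,0,0]}]'
python3 - <<'E'
from h import *
plan([.5014,.0952,.15],83.4)
E
```

```text
time: 0.78
tool_pos: [0.35, -0.2978, 0.231]
tool_rot: [0.587, 0.394, 0.587, -0.394]
contact_force: [0.5, 0.1, -0.3]
gripper_width: 1.002
time: 1.4
tool_pos: [0.4628, -0.0192, 0.2313]
tool_rot: [0.587, 0.394, 0.587, -0.394]
contact_force: [0.6, -0.8, 0.4]
gripper_width: 0.999
time: 2.02
tool_pos: [0.4623, -0.0211, 0.2309]
tool_rot: [0.699, 0.107, 0.699, -0.107]
contact_force: [-0.7, 0.8, -0.5]
gripper_width: 0.996
time: 2.65
tool_pos: [0.4623, -0.0212, 0.2309]
tool_rot: [0.678, -0.198, 0.679, 0.199]
contact_force: [0.1, -0.1, -0.1]
gripper_width: 1.0
time: 3.28
tool_pos: [0.4623, -0.0212, 0.2309]
tool_rot: [0.531, -0.467, 0.531, 0.467]
contact_force: [-0.1, 0.4, 0.7]
gripper_width: 0.998
t 3.27 tcp [ 0.4623 -0.0212  0.2309] grip 0.998 F [-0.1  0.4  0.7] q6 -1.65
axes x [-0.001  0.    -1.   ] y [-0.992  0.129  0.001] z [0.129 0.992 0.   ] jaw yaw 82.6
delta tool now cm [ 8.09 -2.38 12.04]
yaw 83.4 twist tool [-0.8  0.  -0. ] delta in final axes [ 8.09 -2.54 12.01]
yaw 263.4 twist tool [ 1.792e+02 -1.000e-01 -0.000e+00] delta in final axes [  8.09   2.54 -12.01]
```

```bash
python3 -m inch '[{"fingers":1,"delta_pos":[0,-1.2,6],"twist":[-0.8,0,0]},{"fingers":1,"delta_pos":[0,-1.3,6],"twist":[0,0,0]},{"fingers":1,"delta_pos":[0,0,0],"twist":[0,0,0]}]'
python3 - <<'E'
from h import *
plan([.5014,.0952,.012],83.4)
f=grab('wrist','wrist1');P=pts(f)
H=P[...,2];m=((H>.037)&(H<.046)).astype(np.uint8)
n,l,s,c=cv2.connectedComponentsWithStats(m)
for i in range(1,n):
    if s[i,4]>150:
        q=P[l==i];(a,b),rr=cv2.minEnclosingCircle(q[:,:2].astype(np.float32));print(s[i],a,b,rr,np.median(q,0))
E
```

```text
time: 3.65
tool_pos: [0.5028, 0.0977, 0.2308]
tool_rot: [0.528, -0.47, 0.528, 0.471]
contact_force: [-0.3, -0.3, -0.0]
gripper_width: 1.001
t 3.65 tcp [0.5028 0.0977 0.2308] grip 1.001 F [-0.3 -0.3 -0. ] q6 -1.41
axes x [-0.001  0.001 -1.   ] y [-0.993  0.115  0.001] z [0.115 0.993 0.   ] jaw yaw 83.4
delta tool now cm [21.88  0.08 -0.28]
yaw 83.4 twist tool [-0.   0.  -0.1] delta in final axes [21.88  0.11 -0.27]
yaw 263.4 twist tool [ 1.8e+02 -1.0e-01 -0.0e+00] delta in final axes [21.88 -0.11  0.27]
[ 331   20   36   40 1075] 0.3518686294555664 0.183630108833313 0.018038509413599968 [0.35228184 0.18286226 0.04352716]
[262  70  33  36 904] 0.388650119304657 0.10708808153867722 0.017823273316025734 [0.38903839 0.10683582 0.04338611]
[161  95  34  34 892] 0.400438517332077 -0.005091936327517033 0.018130339682102203 [ 0.40037802 -0.00436854  0.04318398]
[265 176  30  31 698] 0.5007573962211609 0.09527284651994705 0.017893224954605103 [0.5000252  0.09549895 0.04332402]
[240 249  53   7 160] 0.5747524499893188 0.06932523101568222 0.03274248540401459 [0.57683451 0.06906733 0.04108851]
[ 90 392  41   9 198] 0.7737815976142883 -0.18459343910217285 0.030705120414495468 [ 0.7730467  -0.18488205  0.041356  ]
```

View pics/wrist1.png

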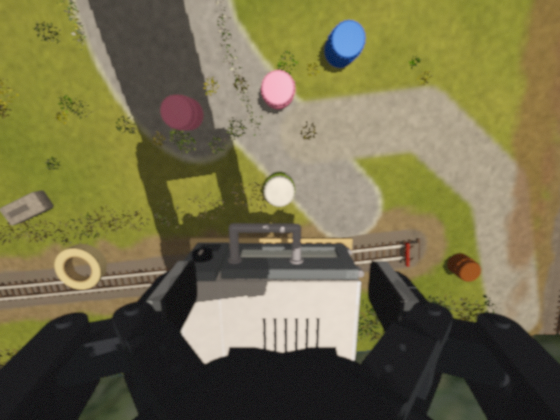

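The wrist view shows the jar lid at (278,190), which agrees with the top view to about 1 mm. The handle at (265,228) is beyond it.

```bash
python3 -m inch '[{"fingers":1,"delta_pos":[5,0.1,-0.25],"twist":[0,0,0]},{"fingers":1,"delta_pos":[5,0.1,0],"twist":[0,0,0]},{"fingers":1,"delta_pos":[4,0,0],"twist":[0,0,0]},{"fingers":1,"delta_pos":[4,0,0],"twist":[0,0,0]},{"fingers":1,"delta_pos":[0,0,0],"twist":[0,0,0]}]'
python3 - <<'E'
from h import *
plan([.501,.0953,.014],83.4)
E
```

```text
time: 4.32
tool_pos: [0.4968, 0.0911, 0.0477]
tool_rot: [0.527, -0.467, 0.532, 0.47]
contact_force: [0.2, 0.2, 0.1]
gripper_width: 0.998
t 4.33 tcp [0.4968 0.0911 0.0477] grip 0.998 F [0.2 0.2 0.1] q6 -1.41
axes x [-0.008 -0.001 -1.   ] y [-0.992  0.122  0.008] z [ 0.122  0.993 -0.002] jaw yaw 83.0
delta tool now cm [ 3.36 -0.39  0.47]
yaw 83.4 twist tool [-0.4 -0.1 -0.5] delta in final axes [ 3.37 -0.37  0.46]
yaw 263.4 twist tool [ 1.796e+02 -7.000e-01  1.000e-01] delta in final axes [ 3.37  0.37 -0.46]
```

```bash
python3 -m inch '[{"fingers":1,"delta_pos":[0,-0.4,0.45],"twist":[-0.4,-0.1,-0.5]},{"fingers":1,"delta_pos":[0,0,0],"twist":[0,0,0]}]'
python3 - <<'E'
from h import *
plan([.501,.0953,.014],83.4)
E
```

```text
time: 4.58
tool_pos: [0.507, 0.0964, 0.054]
tool_rot: [0.531, -0.474, 0.524, 0.468]
contact_force: [0.2, -0.3, 0.6]
gripper_width: 1.003
t 4.58 tcp [0.507  0.0964 0.054 ] grip 1.003 F [ 0.2 -0.3  0.6] q6 -1.41
axes x [ 0.014  0.001 -1.   ] y [-0.993  0.114 -0.013] z [0.114 0.994 0.002] jaw yaw 83.5
delta tool now cm [ 3.99  0.64 -0.19]
yaw 83.4 twist tool [0.1 0.1 0.8] delta in final axes [ 4.    0.59 -0.18]
yaw 263.4 twist tool [-179.9   -1.2    0.2] delta in final axes [ 4.   -0.59  0.18]
```

```bash
python3 -m inch '[{"fingers":1,"delta_pos":[0,0,0],"twist":[0,0,0]},{"fingers":1,"delta_pos":[0,0,0],"twist":[0,0,0]},{"fingers":1,"delta_pos":[0,0,0],"twist":[0,0,0]}]'
python3 - <<'E'
from h import *
plan([.501,.0953,.014],83.4)
E
```

```text
time: 4.95
tool_pos: [0.505, 0.0964, 0.0516]
tool_rot: [0.53, -0.473, 0.525, 0.469]
contact_force: [-0.6, 0.2, 0.2]
gripper_width: 1.001
t 4.95 tcp [0.505  0.0964 0.0516] grip 1.001 F [-0.6  0.2  0.2] q6 -1.41
axes x [ 0.009  0.001 -1.   ] y [-0.993  0.113 -0.009] z [0.113 0.994 0.002] jaw yaw 83.5
delta tool now cm [ 3.76  0.42 -0.16]
yaw 83.4 twist tool [0.1 0.1 0.5] delta in final axes [ 3.76  0.39 -0.16]
yaw 263.4 twist tool [-179.9   -0.8    0.2] delta in final axes [ 3.76 -0.39  0.16]
```

```bash
python3 -m inch '[{"fingers":1,"delta_pos":[1.2,0.4,-0.15],"twist":[0,0,0.5]},{"fingers":1,"delta_pos":[1.3,0,0],"twist":[0,0,0]},{"fingers":1,"delta_pos":[1.3,0,0],"twist":[0,0,0]},{"fingers":1,"delta_pos":[0,0,0],"twist":[0,0,0]},{"fingers":1,"delta_pos":[0,0,0],"twist":[0,0,0]}]'
python3 - <<'E'
from h import *
plan([.501,.0953,.014],83.4)
E
```

```text
time: 5.58
tool_pos: [0.5009, 0.0954, 0.0132]
tool_rot: [0.528, -0.47, 0.527, 0.471]
contact_force: [0.7, 0.2, 0.6]
gripper_width: 0.998
t 5.58 tcp [0.5009 0.0954 0.0132] grip 0.998 F [0.7 0.2 0.6] q6 -1.42
axes x [ 0.     0.002 -1.   ] y [-0.994  0.114  0.   ] z [0.114 0.994 0.002] jaw yaw 83.5
delta tool now cm [-0.08 -0.01 -0.01]
yaw 83.4 twist tool [ 0.1  0.1 -0. ] delta in final axes [-0.08 -0.01 -0.01]
yaw 263.4 twist tool [-1.799e+02  0.000e+00  1.000e-01] delta in final axes [-0.08  0.01  0.01]
```

Centred on the jar, so I'll close the fingers.

```bash
python3 -m inch '[{"fingers":-0.3,"delta_pos":[0,0,0],"twist":[0,0,0]},{"fingers":-0.3,"delta_pos":[0,0,0],"twist":[0,0,0]},{"fingers":-0.3,"delta_pos":[0,0,0],"twist":[0,0,0]},{"fingers":-0.3,"delta_pos":[0,0,0],"twist":[0,0,0]},{"fingers":-0.3,"delta_pos":[0,0,0],"twist":[0,0,0]}]'
python3 -m inch '[{"fingers":-0.3,"delta_pos":[0,0,0],"twist":[0,0,0]},{"fingers":-0.3,"delta_pos":[0,0,0],"twist":[0,0,0]}]'
```

```text
time: 6.2
tool_pos: [0.5016, 0.0954, 0.0141]
tool_rot: [0.529, -0.471, 0.527, 0.471]
contact_force: [0.2, -0.7, 5.3]
gripper_width: 0.419
time: 6.45
tool_pos: [0.5017, 0.0954, 0.0141]
tool_rot: [0.529, -0.471, 0.527, 0.471]
contact_force: [0.4, -0.4, 5.6]
gripper_width: 0.422
```

```bash
python3 -m inch '[{"fingers":-0.6,"delta_pos":[-0.5,0,0],"twist":[0,0,0]},{"fingers":-0.6,"delta_pos":[-1.5,0,0],"twist":[0,0,0]},{"fingers":-0.6,"delta_pos":[-1.5,0.5,0],"twist":[0,0,0]},{"fingers":-0.6,"delta_pos":[-2,1,0],"twist":[0,0,0]},{"fingers":-0.6,"delta_pos":[-2,1,0],"twist":[0,0,0]}]'
python3 -m inch '[{"fingers":-0.6,"delta_pos":[-2,0.5,0],"twist":[0,0,0]},{"fingers":-0.6,"delta_pos":[0,0,0],"twist":[0,0,0]},{"fingers":-0.6,"delta_pos":[0,0,0],"twist":[0,0,0]}]'
python3 - <<'E'
from h import *
plan([.47,-.10,.11],83.4)
grab('wrist','wrist2');grab('scene','scene2')
E
```

```text
time: 7.08
tool_pos: [0.4756, 0.0982, 0.0898]
tool_rot: [0.528, -0.47, 0.527, 0.471]
contact_force: [0.9, 1.2, -0.7]
gripper_width: 0.421
time: 7.45
tool_pos: [0.4708, 0.0986, 0.1081]
tool_rot: [0.528, -0.47, 0.527, 0.471]
contact_force: [0.3, -0.5, -0.8]
gripper_width: 0.419
t 7.45 tcp [0.4708 0.0986 0.1081] grip 0.419 F [ 0.3 -0.5 -0.8] q6 -1.41
axes x [ 0.     0.002 -1.   ] y [-0.994  0.114  0.   ] z [0.114 0.994 0.002] jaw yaw 83.5
delta tool now cm [ -0.23  -2.18 -19.74]
yaw 83.4 twist tool [ 0.1  0.1 -0. ] delta in final axes [ -0.19  -2.21 -19.74]
yaw 263.4 twist tool [-179.9    0.     0.2] delta in final axes [-0.19  2.21 19.74]
```

View pics/wrist2.png

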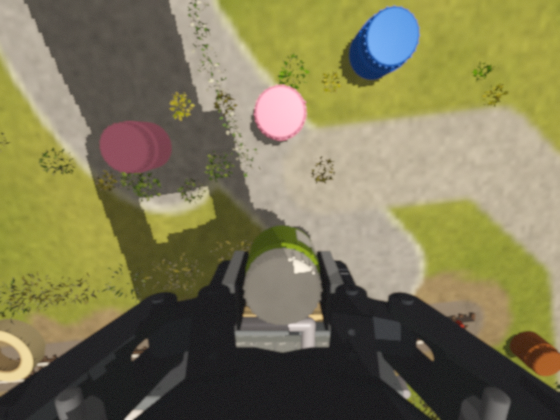

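View pics/scene2.png

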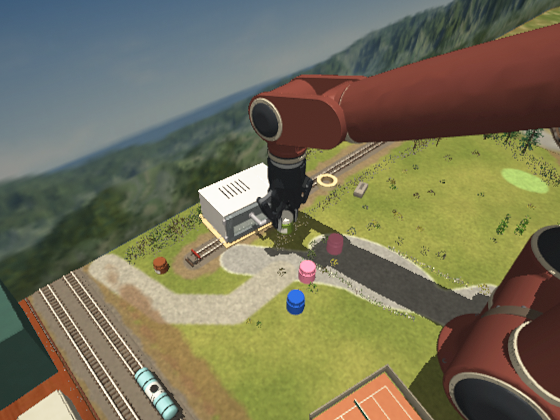

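The jar is held at (285,285) in the wrist view. The free spot at (0.47, -0.10) is next.

```bash
python3 -m inch '[{"fingers":-0.6,"delta_pos":[0,0,-3],"twist":[0,0,0]},{"fingers":-0.6,"delta_pos":[0,-0.5,-4.5],"twist":[0,0,0]},{"fingers":-0.6,"delta_pos":[0,-0.7,-4.5],"twist":[0,0,0]},{"fingers":-0.6,"delta_pos":[0,-0.5,-4.5],"twist":[0,0,0]},{"fingers":-0.6,"delta_pos":[0,-0.5,-3.2],"twist":[0,0,0]}]'
python3 -m inch '[{"fingers":-0.6,"delta_pos":[0,0,0],"twist":[0,0,0]},{"fingers":-0.6,"delta_pos":[3,0,0],"twist":[0,0,0]},{"fingers":-0.6,"delta_pos":[3,0,0],"twist":[0,0,0]},{"fingers":-0.6,"delta_pos":[1.5,0,0],"twist":[0,0,0]},{"fingers":-0.6,"delta_pos":[0,0,0],"twist":[0,0,0]}]'
python3 -m inch '[{"fingers":-0.6,"delta_pos":[0,0,0],"twist":[0,0,0]},{"fingers":-0.6,"delta_pos":[0,0,0],"twist":[0,0,0]}]'
python3 - <<'E'
from h import *
plan([.47,-.10,.014],83.4)
E
```

```text
time: 8.18
tool_pos: [0.4699, -0.1012, 0.1069]
tool_rot: [0.528, -0.469, 0.528, 0.471]
contact_force: [-0.4, -0.0, -0.5]
gripper_width: 0.417
time: 8.8
tool_pos: [0.4695, -0.0985, 0.0315]
tool_rot: [0.527, -0.469, 0.528, 0.472]
contact_force: [-0.5, -0.8, -0.5]
gripper_width: 0.415
time: 9.05
tool_pos: [0.4716, -0.0998, 0.0343]
tool_rot: [0.528, -0.471, 0.527, 0.47]
contact_force: [-0.2, 0.5, -0.2]
gripper_width: 0.418
t 9.05 tcp [ 0.4716 -0.0998  0.0343] grip 0.418 F [-0.2  0.5 -0.2] q6 -1.82
axes x [ 0.003  0.001 -1.   ] y [-0.994  0.113 -0.002] z [0.113 0.994 0.001] jaw yaw 83.5
delta tool now cm [ 2.03  0.16 -0.04]
yaw 83.4 twist tool [0.1 0.1 0.1] delta in final axes [ 2.03  0.16 -0.04]
yaw 263.4 twist tool [-1.799e+02 -2.000e-01  1.000e-01] delta in final axes [ 2.03 -0.16  0.04]
```

```bash
python3 -m inch '[{"fingers":-0.6,"delta_pos":[1.2,0.1,0],"twist":[0,0,0]},{"fingers":-0.6,"delta_pos":[0.5,0,0],"twist":[0,0,0]},{"fingers":-0.6,"delta_pos":[0.2,0,0],"twist":[0,0,0]},{"fingers":-0.6,"delta_pos":[0,0,0],"twist":[0,0,0]},{"fingers":-0.6,"delta_pos":[0,0,0],"twist":[0,0,0]}]'
python3 - <<'E'
from h import *
plan([.47,-.10,.014],83.4)
E
```

```text
time: 9.68
tool_pos: [0.4695, -0.0993, 0.0141]
tool_rot: [0.528, -0.47, 0.527, 0.471]
contact_force: [-2.7, 0.6, 4.4]
gripper_width: 0.42
t 9.68 tcp [ 0.4695 -0.0993  0.0141] grip 0.42 F [-2.7  0.6  4.4] q6 -1.82
axes x [-0.     0.002 -1.   ] y [-0.994  0.114  0.   ] z [0.114 0.994 0.002] jaw yaw 83.5
delta tool now cm [ 0.01 -0.06 -0.06]
yaw 83.4 twist tool [ 0.1  0.1 -0. ] delta in final axes [ 0.01 -0.06 -0.06]
yaw 263.4 twist tool [-179.9    0.     0.2] delta in final axes [0.01 0.06 0.06]
```

It is resting lightly on the surface. I'll open the fingers and lift away.

```bash
python3 -m inch '[{"fingers":-0.1,"delta_pos":[0,0,0],"twist":[0,0,0]},{"fingers":0.2,"delta_pos":[0,0,0],"twist":[0,0,0]},{"fingers":0.6,"delta_pos":[0,0,0],"twist":[0,0,0]},{"fingers":0.8,"delta_pos":[0,0,0],"twist":[0,0,0]},{"fingers":0.8,"delta_pos":[0,0,0],"twist":[0,0,0]}]'
python3 -m inch '[{"fingers":0.8,"delta_pos":[-1,0,0],"twist":[0,0,0]},{"fingers":0.8,"delta_pos":[-3,0,0],"twist":[0,0,0]},{"fingers":0.8,"delta_pos":[-5,0,0],"twist":[0,0,0]},{"fingers":0.8,"delta_pos":[-5,0,0],"twist":[0,0,0]},{"fingers":-1,"delta_pos":[-4,0,0],"twist":[0,0,0]}]'
python3 -m inch '[{"fingers":-1,"delta_pos":[0,0,0],"twist":[0,0,0]},{"fingers":-1,"delta_pos":[0,0,0],"twist":[0,0,0]}]'
python3 - <<'E'
from h import *
grab('wrist','wrist3');f=grab('top','top3');P=pts(f)
print(manip.state()['gripper_width'],manip.state()['time'])
for nm in ('wrist3','top3'):
    f=dict(np.load(f'pics/{nm}.npz'));P=pts(f);H=P[...,2];m=((H>.036)&(H<.046)&(P[...,0]<.56)&(P[...,0]>.3)&(abs(P[...,1])<.3)).astype(np.uint8)
    n,l,s,c=cv2.connectedComponentsWithStats(m)
    for i in range(1,n):
        if s[i,4]>60:
            q=P[l==i];(a,b),rr=cv2.minEnclosingCircle(q[:,:2].astype(np.float32));print(nm,s[i],a,b,rr,np.median(q,0))
E
```

```text
time: 10.3
tool_pos: [0.4695, -0.0993, 0.0139]
tool_rot: [0.528, -0.47, 0.527, 0.471]
contact_force: [0.9, -0.3, -0.8]
gripper_width: 0.898
time: 10.92
tool_pos: [0.47, -0.0998, 0.1973]
tool_rot: [0.529, -0.471, 0.527, 0.47]
contact_force: [0.9, -0.5, 0.1]
gripper_width: 0.704
time: 11.18
tool_pos: [0.4692, -0.0995, 0.1936]
tool_rot: [0.528, -0.47, 0.527, 0.471]
contact_force: [0.5, -0.4, -0.3]
gripper_width: 0.26
0.08666930360095072 11.275
wrist3 [550  29  10  34 218] 0.35356199741363525 0.17269322276115417 0.014222873374819756 [0.35401153 0.16744828 0.03920192]
wrist3 [ 465   74   42   41 1280] 0.389239639043808 0.10664383322000504 0.01833396591246128 [0.38862518 0.10441313 0.0435625 ]
wrist3 [ 350  102   39   38 1098] 0.4004727303981781 -0.005450910422950983 0.018101980909705162 [ 0.39996931 -0.0065561   0.04346239]
wrist3 [266 183  34  34 870] 0.4692571759223938 -0.09883294999599457 0.017875906080007553 [ 0.46836894 -0.09867179  0.04331467]
top3 [292 272  14  14 155] 0.4008157253265381 -0.005571668967604637 0.01719088666141033 [ 0.40165073 -0.00562182  0.0403451 ]
top3 [246 277  14  14 157] 0.3890620768070221 0.10638193786144257 0.017278306186199188 [0.38854263 0.10666096 0.04105987]
top3 [214 292  15  15 162] 0.352738618850708 0.182591050863266 0.017809197306632996 [0.35260593 0.1826201  0.04043276]
```

View pics/wrist3.png

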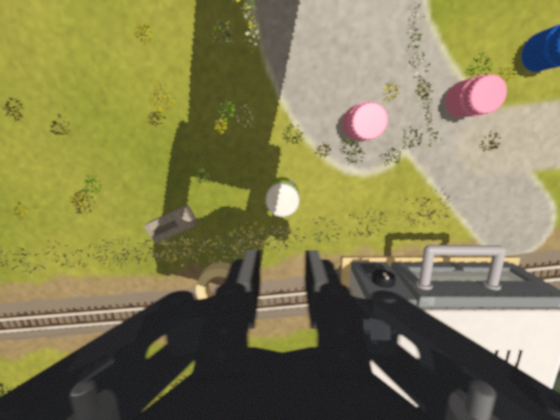

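View pics/top3.png

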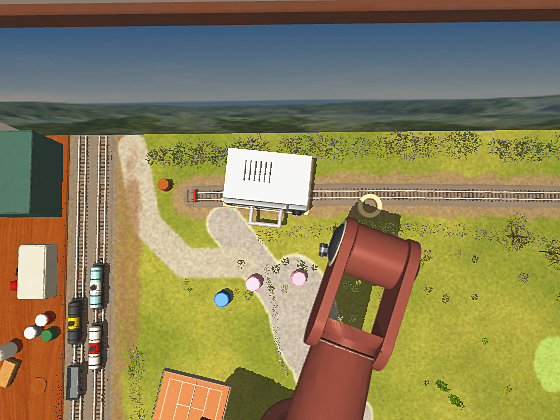

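The jar stands upright at (0.469, -0.099), with its lid at (282,200) in the wrist view. The handle at (463,252) can now be measured.

```bash
python3 - <<'E'
from h import *
for nm in ('wrist3','top3','wrist1'):
    f=dict(np.load(f'pics/{nm}.npz'));P=pts(f);H=P[...,2];m=((H>.066)&(H<.082)&(P[...,0]<.59)&(P[...,0]>.5)&(P[...,1]>.015)&(P[...,1]<.13))
    q=P[m]; print(nm,len(q),cv2.minAreaRect(q[:,:2].astype(np.float32)))
    b=q[q[:,0]<np.median(q[:,0])+.03]
    # bar: front-most points per y bin
    ys=np.arange(.03,.12,.008)
    for y in ys:
        k=q[abs(q[:,1]-y)<.004]
        if len(k): print(round(y,3),np.sort(k[:,0])[:2].round(4),k[:,0].max().round(4),len(k))
E
```

```text
wrist3 2432 ((0.5516161918640137, 0.07376343756914139), (0.115446075797081, 0.051279179751873016), 86.58232879638672)
0.03 [0.5436 0.5469] 0.5697 143
0.038 [0.5242 0.5243] 0.5699 388
0.046 [0.5241 0.5246] 0.5715 144
0.054 [0.5252 0.5252] 0.5722 154
0.062 [0.5261 0.5261] 0.5732 142
0.07 [0.5268 0.5274] 0.5741 151
0.078 [0.5283 0.5284] 0.5749 143
0.086 [0.5292 0.5293] 0.5759 141
0.094 [0.5304 0.5304] 0.5769 154
0.102 [0.5309 0.5312] 0.5775 384
0.11 [0.5319 0.5321] 0.5784 275
0.118 [0.5776 0.578 ] 0.5798 56
top3 284 ((0.552853524684906, 0.07033219933509827), (0.0551067478954792, 0.10564185678958893), 0.7818163633346558)
0.03 [0.5618 0.5642] 0.5686 7
0.038 [0.5257 0.5257] 0.5688 68
0.046 [0.5258 0.5258] 0.5708 17
0.054 [0.5258 0.5282] 0.5716 16
0.062 [0.5282 0.5283] 0.5719 16
0.07 [0.5283 0.5285] 0.5737 15
0.078 [0.5308 0.5308] 0.5744 14
0.086 [0.5309 0.5309] 0.5382 16
0.094 [0.531 0.531] 0.5767 15
0.102 [0.5334 0.5335] 0.5767 33
0.11 [0.5334 0.5336] 0.5764 59
0.118 [0.5482 0.5786] 0.5792 4
wrist1 1770 ((0.5536092519760132, 0.07104181498289108), (0.06204730644822121, 0.11364921927452087), 4.132693767547607)
0.03 [0.5567 0.5575] 0.5692 50
0.038 [0.5246 0.525 ] 0.5699 256
0.046 [0.5246 0.5247] 0.5708 177
0.054 [0.5253 0.5257] 0.5719 117
0.062 [0.5258 0.5264] 0.5731 115
0.07 [0.5277 0.5277] 0.5739 114
0.078 [0.5284 0.5287] 0.5747 110
0.086 [0.5297 0.5298] 0.5756 107
0.094 [0.5303 0.5304] 0.5767 110
0.102 [0.5311 0.5313] 0.5775 176
0.11 [0.5324 0.5325] 0.5788 282
0.118 [0.5346 0.5356] 0.5797 53
```

```bash
python3 - <<'E'
from h import *
plan([.5553,.0735,.13],83.6)
E
```

```text
t 11.28 tcp [ 0.4685 -0.0992  0.1922] grip 0.087 F [-1.4 -0.1 -0.1] q6 -1.82
axes x [-0.003  0.003 -1.   ] y [-0.994  0.114  0.003] z [0.114 0.994 0.003] jaw yaw 83.5
delta tool now cm [ 6.24 -6.68 18.13]
yaw 83.6 twist tool [-0.1  0.1 -0.2] delta in final axes [ 6.22 -6.7  18.13]
yaw 263.6 twist tool [179.9  -0.3  -0.2] delta in final axes [  6.22   6.7  -18.13]
```

```bash
python3 -m inch '[{"fingers":-1,"delta_pos":[0,-1.3,3.6],"twist":[0,0,0]},{"fingers":-1,"delta_pos":[0,-1.4,3.6],"twist":[0,0,0]},{"fingers":-1,"delta_pos":[0,-1.4,3.6],"twist":[0,0,0]},{"fingers":-1,"delta_pos":[0,-1.3,3.6],"twist":[0,0,0]},{"fingers":-1,"delta_pos":[0,-1.3,3.6],"twist":[0,0,0]}]'
python3 -m inch '[{"fingers":-1,"delta_pos":[2,0,0],"twist":[0,0,0]},{"fingers":-1,"delta_pos":[2,0,0],"twist":[0,0,0]},{"fingers":-1,"delta_pos":[2,0,0],"twist":[0,0,0]},{"fingers":-1,"delta_pos":[0,0,0],"twist":[0,0,0]},{"fingers":-1,"delta_pos":[0,0,0],"twist":[0,0,0]}]'
python3 -m inch '[{"fingers":-1,"delta_pos":[0,0,0],"twist":[0,0,0]},{"fingers":-1,"delta_pos":[0,0,0],"twist":[0,0,0]}]'
python3 - <<'E'
from h import *
plan([.5553,.0735,.052],83.6)
grab('wrist','wrist4');grab('scene','scene4')
E
```

```text
time: 11.9
tool_pos: [0.556, 0.0728, 0.1921]
tool_rot: [0.527, -0.47, 0.528, 0.472]
contact_force: [0.3, 0.1, 0.0]
gripper_width: -0.002
time: 12.52
tool_pos: [0.5566, 0.0712, 0.1345]
tool_rot: [0.528, -0.47, 0.527, 0.471]
contact_force: [-0.5, 1.0, -0.2]
gripper_width: 0.005
time: 12.78
tool_pos: [0.5571, 0.0716, 0.1353]
tool_rot: [0.529, -0.471, 0.527, 0.471]
contact_force: [0.8, 0.2, 0.7]
gripper_width: 0.001
t 12.78 tcp [0.5571 0.0716 0.1353] grip 0.001 F [0.8 0.2 0.7] q6 -1.46
axes x [ 0.002  0.002 -1.   ] y [-0.994  0.114 -0.002] z [0.114 0.994 0.002] jaw yaw 83.5
delta tool now cm [8.33 0.22 0.15]
yaw 83.6 twist tool [-0.1  0.1  0.1] delta in final axes [8.33 0.2  0.17]
yaw 263.6 twist tool [179.9   0.2  -0.2] delta in final axes [ 8.33 -0.2  -0.17]
```

View pics/wrist4.png

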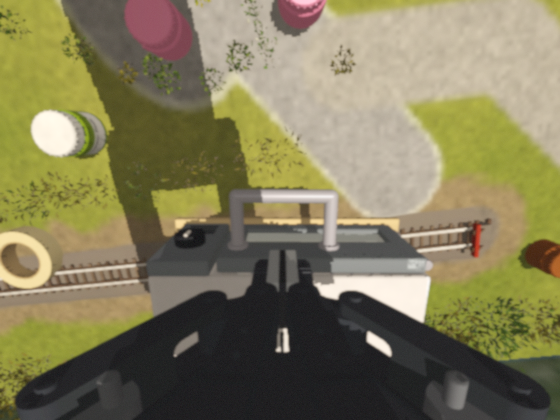

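The shut fingertips at (283,250) line up with the handle opening at (285,215). I'll lower them into the gap.

```bash
python3 -m inch '[{"fingers":-1,"delta_pos":[1.5,0.2,0.15],"twist":[0,0,0]},{"fingers":-1,"delta_pos":[1.5,0,0],"twist":[0,0,0]},{"fingers":-1,"delta_pos":[1,0,0],"twist":[0,0,0]},{"fingers":-1,"delta_pos":[0,0,0],"twist":[0,0,0]},{"fingers":-1,"delta_pos":[0,0,0],"twist":[0,0,0]}]'
python3 -m inch '[{"fingers":-1,"delta_pos":[1.2,0,0],"twist":[0,0,0]},{"fingers":-1,"delta_pos":[1.2,0,0],"twist":[0,0,0]},{"fingers":-1,"delta_pos":[1.2,0,0],"twist":[0,0,0]},{"fingers":-1,"delta_pos":[0.6,0,0],"twist":[0,0,0]},{"fingers":-1,"delta_pos":[0,0,0],"twist":[0,0,0]}]'
python3 -m inch '[{"fingers":-1,"delta_pos":[0,0,0],"twist":[0,0,0]},{"fingers":-1,"delta_pos":[0,0,0],"twist":[0,0,0]}]'
python3 - <<'E'
from h import *
plan([.5553,.0735,.052],83.6)
grab('wrist','wrist5')
E
```

```text
time: 13.5
tool_pos: [0.555, 0.0735, 0.0944]
tool_rot: [0.528, -0.47, 0.527, 0.471]
contact_force: [0.1, 0.0, 0.6]
gripper_width: 0.001
time: 14.12
tool_pos: [0.5541, 0.0735, 0.0513]
tool_rot: [0.528, -0.47, 0.528, 0.472]
contact_force: [-0.0, 0.6, -0.4]
gripper_width: -0.001
time: 14.38
tool_pos: [0.5552, 0.0736, 0.0528]
tool_rot: [0.528, -0.471, 0.527, 0.471]
contact_force: [-1.2, -0.1, -0.4]
gripper_width: 0.005
t 14.38 tcp [0.5552 0.0736 0.0528] grip 0.005 F [-1.2 -0.1 -0.4] q6 -1.46
axes x [ 0.001  0.002 -1.   ] y [-0.994  0.114 -0.001] z [0.114 0.994 0.002] jaw yaw 83.5
delta tool now cm [ 0.08 -0.01 -0.01]
yaw 83.6 twist tool [-0.1  0.1  0.1] delta in final axes [ 0.08 -0.01 -0.01]
yaw 263.6 twist tool [ 1.799e+02  1.000e-01 -2.000e-01] delta in final axes [0.08 0.01 0.01]
```

View pics/wrist5.png

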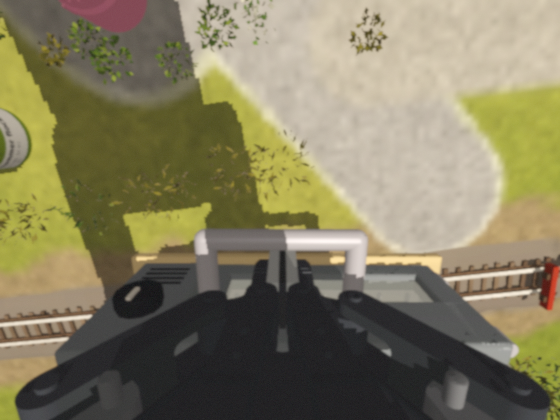

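The fingers are in the gap with no contact force. Now the arc about the hinge: 8° per row is a shift of [0, 1.4, 0.53] cm.

```bash
python3 -m inch '[{"fingers":-1,"delta_pos":[0,0.7,0.3],"twist":[4,0,0]},{"fingers":-1,"delta_pos":[0,1.4,0.53],"twist":[8,0,0]},{"fingers":-1,"delta_pos":[0,1.4,0.53],"twist":[8,0,0]},{"fingers":-1,"delta_pos":[0,1.4,0.53],"twist":[8,0,0]},{"fingers":-1,"delta_pos":[0,0,0],"twist":[0,0,0]}]'
python3 -m inch '[{"fingers":-1,"delta_pos":[0,0,0],"twist":[0,0,0]},{"fingers":-1,"delta_pos":[0,0,0],"twist":[0,0,0]}]'
cat >> h.py <<'E'
def arc(th):
    hx=np.array([.5974,.1715]); r=np.array([.5553,.0735])-hx; a=-np.radians(th); c,s=np.cos(a),np.sin(a)
    return np.r_[hx+[c*r[0]-s*r[1],s*r[0]+c*r[1]],.052]
E
python3 - <<'E'
from h import *
plan(arc(28),83.6-28)
grab('wrist','wrist6')
E
```

```text
time: 15.05
tool_pos: [0.5133, 0.106, 0.0525]
tool_rot: [0.626, -0.33, 0.625, 0.33]
contact_force: [0.2, -0.4, -0.1]
gripper_width: -0.002
time: 15.3
tool_pos: [0.5139, 0.1052, 0.0524]
tool_rot: [0.626, -0.329, 0.625, 0.33]
contact_force: [0.5, 0.1, -0.4]
gripper_width: 0.001
t 15.3 tcp [0.5139 0.1052 0.0524] grip 0.001 F [ 0.5  0.1 -0.4] q6 -0.91
axes x [ 0.     0.002 -1.   ] y [-0.824  0.566  0.001] z [0.566 0.824 0.002] jaw yaw 55.5
delta tool now cm [ 0.04 -0.05 -0.03]
yaw 55.599999999999994 twist tool [-0.1  0.1 -0. ] delta in final axes [ 0.04 -0.05 -0.03]
yaw 235.6 twist tool [ 1.799e+02 -1.000e-01 -1.000e-01] delta in final axes [0.04 0.05 0.03]
```

View pics/wrist6.png

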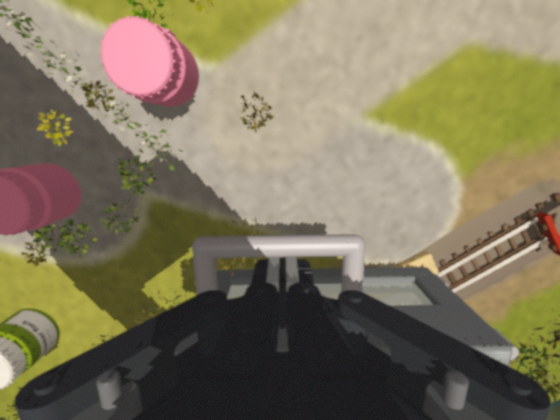

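The door is following, with the bar level at (280,245) in the tool view. I'll continue the arc.

```bash
python3 -m inch '[{"fingers":-1,"delta_pos":[0,1.4,0.53],"twist":[8,0,0]},{"fingers":-1,"delta_pos":[0,1.4,0.53],"twist":[8,0,0]},{"fingers":-1,"delta_pos":[0,1.4,0.53],"twist":[8,0,0]},{"fingers":-1,"delta_pos":[0,1.4,0.53],"twist":[8,0,0]},{"fingers":-1,"delta_pos":[0,0,0],"twist":[0,0,0]}]'
python3 -m inch '[{"fingers":-1,"delta_pos":[0,0,0],"twist":[0,0,0]},{"fingers":-1,"delta_pos":[0,0,0],"twist":[0,0,0]}]'
python3 - <<'E'
from h import *
plan(arc(60),83.6-60)
E
```

```text
time: 15.98
tool_pos: [0.4907, 0.1605, 0.0524]
tool_rot: [0.692, -0.144, 0.692, 0.146]
contact_force: [0.7, -0.5, 0.4]
gripper_width: 0.004
time: 16.23
tool_pos: [0.4907, 0.1596, 0.0523]
tool_rot: [0.692, -0.143, 0.692, 0.145]
contact_force: [0.0, 0.1, 0.7]
gripper_width: 0.002
t 16.23 tcp [0.4907 0.1596 0.0523] grip 0.002 F [0.  0.1 0.7] q6 -0.24
axes x [-0.     0.002 -1.   ] y [-0.399  0.917  0.001] z [0.917 0.399 0.001] jaw yaw 23.5
delta tool now cm [ 0.03 -0.09  0.04]
yaw 23.599999999999994 twist tool [-0.1  0.  -0.1] delta in final axes [ 0.03 -0.09  0.04]
yaw 203.6 twist tool [ 1.799e+02 -1.000e-01 -0.000e+00] delta in final axes [ 0.03  0.09 -0.04]
```

```bash
python3 -m inch '[{"fingers":-1,"delta_pos":[0,1.4,0.53],"twist":[8,0,0]},{"fingers":-1,"delta_pos":[0,1.4,0.53],"twist":[8,0,0]},{"fingers":-1,"delta_pos":[0,1.4,0.53],"twist":[8,0,0]},{"fingers":-1,"delta_pos":[0,1.4,0.53],"twist":[8,0,0]},{"fingers":-1,"delta_pos":[0,1.4,0.53],"twist":[8,0,0]}]'
python3 -m inch '[{"fingers":-1,"delta_pos":[0,0.7,0.2],"twist":[3,0,0]},{"fingers":-1,"delta_pos":[0,0,0],"twist":[0,0,0]},{"fingers":-1,"delta_pos":[0,0,0],"twist":[0,0,0]},{"fingers":-1,"delta_pos":[0,0,0],"twist":[0,0,0]}]'
python3 - <<'E'
from h import *
plan(arc(103),83.6-103)
grab('wrist','wrist7');f=grab('top','top7')
P=pts(f);m=(P[...,2]>.06)&(P[...,2]<.098)&(P[...,0]>.43)&(P[...,0]<.56)&(P[...,1]>.12)&(P[...,1]<.26)
print(m.sum())
E
```

```text
time: 16.85
tool_pos: [0.5078, 0.2312, 0.0524]
tool_rot: [0.7, 0.103, 0.7, -0.103]
contact_force: [1.4, -2.0, 0.3]
gripper_width: -0.001
time: 17.35
tool_pos: [0.5112, 0.2374, 0.0524]
tool_rot: [0.697, 0.12, 0.697, -0.119]
contact_force: [-0.7, 0.6, -0.0]
gripper_width: 0.001
t 17.35 tcp [0.5112 0.2374 0.0524] grip 0.001 F [-0.7  0.6 -0. ] q6 0.64
axes x [-0.     0.002 -1.   ] y [0.334 0.943 0.002] z [ 0.943 -0.334 -0.001] jaw yaw -19.5
delta tool now cm [ 0.04 -0.26  0.11]
yaw -19.400000000000006 twist tool [-0.1 -0.  -0.1] delta in final axes [ 0.04 -0.26  0.11]
yaw 160.6 twist tool [ 1.799e+02 -1.000e-01  1.000e-01] delta in final axes [ 0.04  0.26 -0.11]
179
```

View pics/wrist7.png

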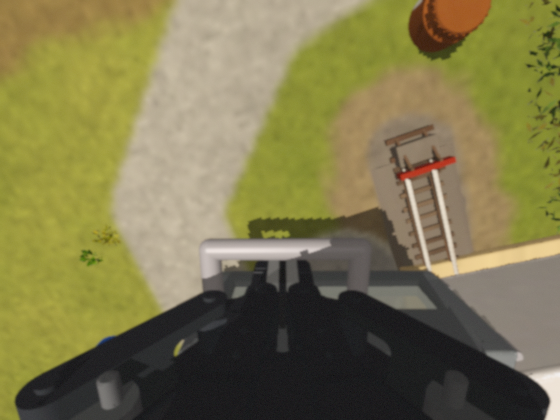

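View pics/top7.png

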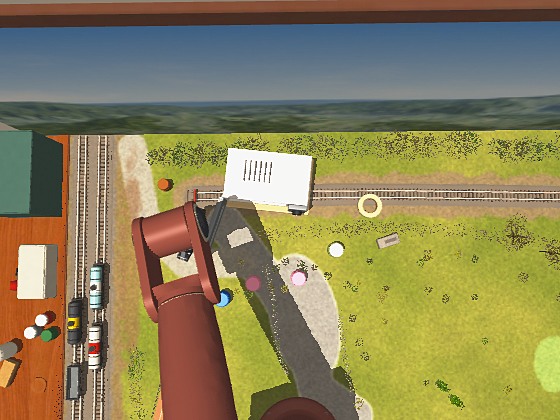

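The door is at about 103°. In the top view it runs from the hinge at (222,200) to (208,238). I'll back off the bar 3 mm and lift straight out.

```bash
python3 -m inch '[{"fingers":-1,"delta_pos":[0,-0.3,0],"twist":[0,0,0]},{"fingers":-1,"delta_pos":[0,0,0],"twist":[0,0,0]},{"fingers":-1,"delta_pos":[-1.5,0,0],"twist":[0,0,0]},{"fingers":-1,"delta_pos":[-2,0,0],"twist":[0,0,0]},{"fingers":-1,"delta_pos":[-3,0,0],"twist":[0,0,0]}]'
python3 -m inch '[{"fingers":-1,"delta_pos":[-4,0,0],"twist":[0,0,0]},{"fingers":-1,"delta_pos":[-5,0,0],"twist":[0,0,0]},{"fingers":-1,"delta_pos":[-5,0,0],"twist":[0,0,0]},{"fingers":-1,"delta_pos":[0,0,0],"twist":[0,0,0]},{"fingers":-1,"delta_pos":[0,0,0],"twist":[0,0,0]}]'
python3 -m inch '[{"fingers":-1,"delta_pos":[0,6,0],"twist":[0,0,0]},{"fingers":-1,"delta_pos":[0,6,0],"twist":[0,0,0]},{"fingers":-1,"delta_pos":[0,0,0],"twist":[0,0,0]},{"fingers":-1,"delta_pos":[0,0,0],"twist":[0,0,0]}]'
python3 - <<'E'
from h import *
plan(arc(103),83.6-103)
grab('wrist','wrist8');grab('scene','scene8');grab('top','top8')
for nm in ('wrist8','top8'):
    f=dict(np.load(f'pics/{nm}.npz'));P=pts(f)
    for lo,hi in ((.083,.094),(.066,.078),(.037,.046),(.024,.034),(.012,.02)):
        m=((P[...,2]>lo)&(P[...,2]<hi)&(P[...,0]<.66)&(P[...,0]>.33)&(abs(P[...,1])<.36)).astype(np.uint8)
        n,l,s,c=cv2.connectedComponentsWithStats(m)
        for i in range(1,n):
            if s[i,4]>60: print(nm,lo,s[i],[np.round(x,3) for x in cv2.minAreaRect(P[l==i][:,:2].astype(np.float32))])
E
```

```text
time: 18.08
tool_pos: [0.5103, 0.2348, 0.1191]
tool_rot: [0.697, 0.12, 0.697, -0.119]
contact_force: [1.3, 0.3, 0.1]
gripper_width: 0.002
time: 18.7
tool_pos: [0.5104, 0.2346, 0.2586]
tool_rot: [0.697, 0.121, 0.696, -0.119]
contact_force: [-0.2, -0.7, -0.6]
gripper_width: 0.005
time: 19.2
tool_pos: [0.5497, 0.3472, 0.2557]
tool_rot: [0.696, 0.12, 0.698, -0.12]
contact_force: [-0.0, -1.2, -0.2]
gripper_width: 0.001
t 19.2 tcp [0.5497 0.3472 0.2557] grip 0.001 F [-0.  -1.2 -0.2] q6 0.79
axes x [-0.003 -0.    -1.   ] y [ 0.334  0.943 -0.001] z [ 0.943 -0.334 -0.003] jaw yaw -19.5
delta tool now cm [ 20.39 -11.87   0.2 ]
yaw -19.400000000000006 twist tool [-0.1 -0.2  0.1] delta in final axes [ 20.37 -11.9    0.13]
yaw 160.6 twist tool [1.799e+02 1.000e-01 2.000e-01] delta in final axes [20.37 11.9  -0.13]
wrist8 0.083 [392 302  27   9 135] [array([0.646, 0.167]), array([0.003, 0.028]), np.float64(82.368)]
wrist8 0.066 [382 294  31  11 168] [array([0.642, 0.167]), array([0.003, 0.037]), np.float64(83.317)]
wrist8 0.037 [361 283  42  11 150] [array([0.632, 0.169]), array([0.003, 0.056]), n
[... 939 characters left out ...]
0.037 [329 243  14  14 149] [array([ 0.47 , -0.099]), array([0.032, 0.032]), np.float64(89.312)]
top8 0.037 [292 272  14  14 154] [array([ 0.4  , -0.007]), array([0.032, 0.032]), np.float64(89.957)]
top8 0.037 [246 277  14  14 147] [array([0.39 , 0.106]), array([0.032, 0.032]), np.float64(0.49)]
top8 0.037 [214 293  14  14 152] [array([0.352, 0.184]), array([0.032, 0.032]), np.float64(87.479)]
top8 0.024 [157 179  12  11  96] [array([0.638, 0.33 ]), array([0.028, 0.026]), np.float64(86.818)]
top8 0.012 [358 194  24  24 264] [array([ 0.58 , -0.189]), array([0.059, 0.058]), np.float64(41.385)]
top8 0.012 [377 233  23  16 216] [array([ 0.491, -0.234]), array([0.026, 0.056]), np.float64(17.914)]
```

View pics/scene8.png

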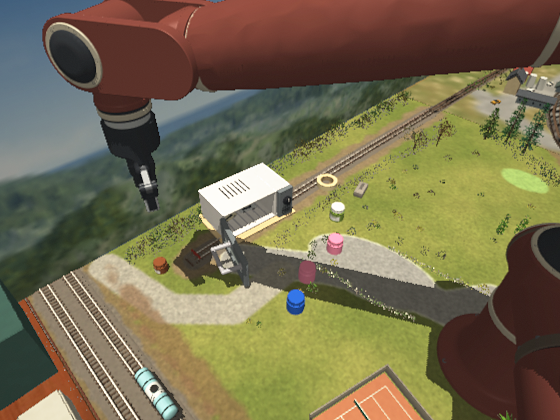

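View pics/top8.png

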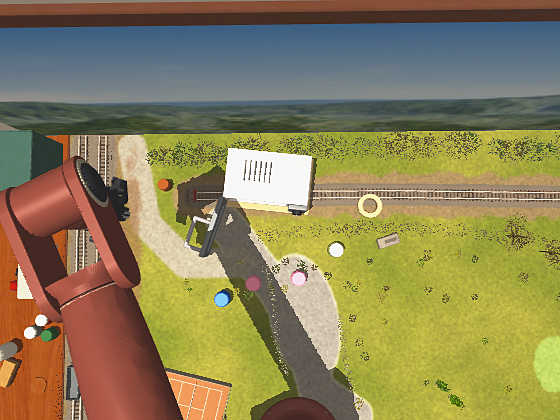

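The top view shows the door wide open, from (222,200) to (205,252). By the handle's direction it stands about 102° open. The jar is upright at (336,250), and the bystanders are unmoved to about 1 mm. I'm handing in.

```bash
python3 -c "
from plant import manip
print(manip.job_done())"
```

```text
the job is handed in; nothing more can be done
None
```

The jar is out of the way and the cabinet door stands open at about 102°. I handed the job in at about 19 s on the robot's clock.

- **Jar:** I lifted it from in front of the door and set it down upright at about (0.47, -0.10). That is about 0.30 m from the hinge; the door's swing reaches about 0.15 m.
- **Door:** I hooked the shut fingers behind the handle bar, led the door round its hinge, then lifted the gripper clear.

**Last checks:**
- **Jar:** the last top view shows it still standing where I put it.
- **Bystanders:** the paint pot, tape and rubber were all within about 1 mm of their first measured positions. So were the pink and blue look-alikes.
- **Forces:** the highest wrist-force reading was about 6 N, with the jar resting on the layout.
- **Gripper:** it ended clear of everything.

No final check failed. One mid-task correction used a reading taken before the arm had settled. It put the tool about 4 mm off above the jar, and I corrected it before gripping.

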